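# Check a cream tub: barcode to the scanner, lens over the date stamp

### The job

On the goods-in counter, turn the white-lidded cream tub where it stands so that the barcode on its side faces the scanner's red window, and let go of it. Then take the reading lens off its wooden rest and hold it level, centred over the dark date stamp in the middle of that tub's lid, with the lens at the same height as the yellow ring on the gauge post. Finish still holding it there, still and touching nothing but the gripper; leave the yellow ring, the bread, the blue-lidded tub and the red carton alone.

Things in the scene. Friction and masses are not known exactly. Their poses are not given: they have to be found in the camera images.
- tub: Loose cream tub, 0.2 to 0.4 kg: upright cylinder 58 mm in diameter and 90 mm tall, white with a white lid and a blue band low down. Origin at the centre of its underside, z up; its own +x axis points out through the barcode. It can be gripped across its diameter from above and turned where it stands; nothing is within 45 mm of its side at the start except the scanner, whose window is 95 to 115 mm from the tub's axis.
- tub_code (a point): Middle of the barcode (black bars on white, 27 mm wide, 34 mm tall) on the tub's side, 29 mm from its axis and 52 mm above its underside. A red tab on the lid's rim lies straight above it, so the direction is seen from above.
- tub_stamp (a point): Date stamp: dark blue patch 14 x 18 mm in the middle of the lid; this point is on the lid's top, 90 mm above the tub's underside.
- scanner: Grey fixed scanner block 70 mm deep (x), 100 mm wide (y), 110 mm tall on a thin dark foot plate (90 x 150 x 6 mm), to the robot's left. Origin at the centre of the block's underside; the window is on its -x face. A steel gauge post, 10 mm thick and 266 mm tall, stands on the plate beside the block, 75 mm from the origin along the scanner's -y (the side away from the robot) and 20 mm along its +x.
- scanner_window (a point): Centre of the scanner's red window, on the face of the block (38 mm from its origin along its -x, 60 mm up). It looks along the scanner's -x, towards the tub.
- focus_mark (a point): Middle of the yellow ring (28 mm in diameter, 14 mm tall, short black pointer) clamped on the gauge post; its height, 140 to 220 mm above the counter, differs from time to time and is the height at which the lens is in focus. The ring slides on the post if pushed with about 8 N: do not shift it.
- lens: Loose reading lens, 0.12 kg, lying level on its rest with its underside 40 mm above the counter: straight square handle 16 mm wide and 16 mm tall, 140 mm long (black, with a brass weight at the tail), and a round lens in a steel frame 72 mm in diameter and 12 mm thick. Origin on the handle's underside; +x points along the handle towards the lens, z up. The handle reaches from 88 mm behind to 52 mm ahead of the origin.
- lens_center (a point): Centre of the round lens, 85 mm ahead of the lens body's origin and 6 mm above its underside.
- lens_grip (a point): Place to grip: middle of the handle's thickness at about its balance point, 8 mm above the lens body's origin, 48 mm above the counter at the start. The handle is free on both sides and below here, over a length of 110 mm of open space between the rest's two supports; the rest's base plate below is 6 mm thick.
- lens_rest: Fixed wooden rest: base plate 200 x 50 x 6 mm, a notched post (16 mm long, top 40 mm high, with cheeks up to 48 mm, 3 mm clear on each side of the handle) 55 mm behind the origin, and a round post (36 mm in diameter, 40 mm tall) 85 mm ahead, under the lens. Origin at the base's underside, below the lens's grip; same axes as the lens at the start. Lift the lens straight up off it.
- spare_tub: Bystander: loose tub of the same size with a blue lid and no barcode. Origin at the centre of its underside.
- loaf: Bystander: loose brown loaf 190 x 90 x 85 mm. Origin at the centre of its underside, long side along its x.
- carton: Bystander: loose red carton with a white band, 60 x 120 x 50 mm. Origin at the centre of its underside, long side along its y.
Mind the look-alikes: they are no part of the job. What is shaped like the tub but orange or pink is not meant. Of the things that look like the lens, the larger one is meant.

How it is judged:
On the way:
1. the tub stands released with its barcode facing the scanner window (x of scanner_window in the frame of tub above 0.05 m and y of scanner_window in the frame of tub between -0.025 and 0.025 m and angle between tub's own z axis and vertical below 0.08 rad and height (world z) of tub below 0.005 m and distance of tub from where it was at the start of the episode below 0.04 m and linear speed of tub below 0.02 m/s and contact force between tub and the fingers below 0.1 N), for 0.3 s.
At the end, for the whole second after the job is handed in: Tub upright, released, within 40 mm of its start, window at most 25 mm off the line from its axis through the barcode. Lens held by the gripper alone, still, within 15 mm sideways of the stamp, within 8 mm of the ring's height, tilted under 0.12 rad (all of step 1 and horizontal distance between lens_center and tub_stamp below 0.015 m and z of lens_center in the frame of focus_mark between -0.008 and 0.008 m and angle between lens's own z axis and vertical below 0.12 rad and linear speed of lens below 0.02 m/s and contact force between lens and the fingers above 1 N and contact force between lens and tub below 0.1 N and contact force between lens and scanner below 0.1 N and contact force between lens and lens_rest below 0.1 N and contact force between lens and loaf below 0.1 N and contact force between lens and spare_tub below 0.1 N and contact force between lens and carton below 0.1 N); the arm keeps its last pose, push and grip.
It fails at once if the bread loaf is moved more than 30 mm (distance of loaf from where it was at the start of the episode above 0.03 m).
It fails at once if the blue-lidded tub is moved more than 30 mm (distance of spare_tub from where it was at the start of the episode above 0.03 m).
It fails at once if the red carton is moved more than 30 mm (distance of carton from where it was at the start of the episode above 0.03 m).
It fails at once if the yellow gauge ring is shifted more than 8 mm (distance of focus_mark from where it was at the start of the episode above 0.008 m).
It fails at once if the cream tub is tipped over (angle between tub's own z axis and vertical above 0.5 rad).
It also fails if it takes over 64 s, if anything falls off the work surface, if the arm or the gripper's body presses on something with over 40 N, if the wrist force passes 120 N, or if a joint passes its speed limit or range.

### The arm

A 6-joint arm with a two-finger parallel gripper is mounted at the origin on the work surface. World frame = base frame: x ahead of the robot, y to its left, z up, the work surface at z = 0. Lengths are in m, angles in rad, forces in N, time in s.
With the tool pointing down it reaches from about 0.35 to 0.975 m from the base axis. Payload 4.9 kg.
Tool frame: the origin (TCP) lies on the front face of the gripper's body, between the roots of the fingers; the fingertips stand ctrl.tip_extent ahead of it and the grasp point (between the pads) lies 54 mm ahead of it (ctrl.tip_extent is the distance from the TCP to the fingertips, in m); z points along the fingers, y is the line along which they close (so a half turn about z gives the same grasp; the last joint's range is limited). The gripper opens to 85 mm and grips with 20 to 120 N. Pads are 22 mm wide; open, the fingers measure 114 mm over their backs; the gripper's body (76 mm by 85 mm) begins 54 mm behind the grasp point. The pads swing forward as they close: fully open they stand 13 mm farther back than shut.
Start: joints at [-1.389, 0.053, 1.613, -0, 1.476, -0.119], TCP at [0.185, -0.597, 0.304] pointing down, gripper open.
Joint ranges: [-3.01, 3.01], [-1.01, 2.22], [0.06, 2.58], [-1.02, 4.17], [0.09, 2.62], [-3.14, 3.14]. Speed limits (rad/s): [2.57, 2.57, 3.14, 3.14, 3.14, 3.14].

### API

Orientations are given as a rotation vector (axis times angle).
In Python, from station import ctrl gives the robot as it stands.
- The arm moves only by the tool apply_moves, never from a script. Its argument "rows" is one flat list of numbers, 6 for each row, row after row: the shift along the tool's x, y, z normalised to -1 to 1, where 1 is 0.6 m, then the turn, a rotation vector about the tool's x, y, z normalised to -1 to 1, where 1 is 90 degrees. A call has 1 to 20 rows; each row is the pose to reach, as a shift and turn from the pose commanded when the call began, along the tool's axes at that moment; what a row does not reach only later rows make up. A row lasts 1/10 s, in which the tool goes at most 50 mm and 8.59 degrees, less where a joint would pass 70% of its speed; a pose out of reach is approached as far as the arm can. A call with a number of a shift or a turn outside -1 to 1 is refused whole. A call with a gripper value outside its range is refused whole. "grip" is the opening, from 0 (shut) to 1 (fully open), set as the call begins (left out, the last holds). The fingers move at their own pace and stop on an object; "grip_force" is the grip in N (left out, the last holds). Time passes only in rows, so rows that repeat a pose let the fingers close. It gives the time, the measured TCP pose, the force, the opening and the grip force at its end, in the units of the state.
- ctrl.get_obs(): the state, without advancing time (a new reading comes with each control period).
- ctrl.get_image(name): name is "scene" or "top" or "wrist"; returns (picture, depth): 480x640x3 uint8, blue, green, red; 480x640 float32, m along the optical axis (not along the pixel's ray), 0 where there is no reading.
- ctrl.camera_model(name): a dict with "mtx" (3x3 intrinsics, pixels), "k1" (the pictures are not rectified: a ray, as slopes to the right and down, at radius r is drawn at 1 + k1 r^2 times it, then the intrinsics apply), "R" (3x3) and "t" (3): a world point X has camera coordinates R X + t; the wrist camera has in their place "tool_from_camera" (4x4, takes a point from camera to tool coordinates, whose origin is the TCP and whose axes are the flange's). Camera axes: x right, y down, z forward; pixel columns grow to the right and rows downward; lengths in m; the calibration is good to about 2 mm. A picture is of the moment at which its call begins: read the wrist's pose just before it. camera_model takes no time and is no camera call.
- ctrl.finish_job(): hands the job in; it is judged then, once.
The state is a dict: "t": time; "q": joint angles; "dq": joint speeds; "effort": joint torques, N m; "tool_pos": TCP position; "tool_rot": TCP orientation; "contact_force": force on the tool from outside, world axes, zero at the start; "wrist_torque": the same for the moment, N m; "opening": finger opening in m; "grip_force": force on a finger pad.
Only numpy, scipy, OpenCV 4.12 (cv2) and the standard library are available. Lean on these libraries where they do the work, as an engineer would, in place of code of your own. Each camera call takes 0.05 s, during which the arm holds its last target. There are 200 camera calls.

## Working session

There is one attempt and no reset: what is moved stays moved. The work goes in short steps, Python scripts to look and compute and a tool call to move; the robot and the scene stay as the last step left them, time stands still between calls to the robot, and variables do not carry over. Pictures are saved under pics/ and viewed, at most 10 in all, crops included, and the job is handed in when it is done.

Besides the shell and the picture viewer there is one more tool, called after "Call:" in YAML: its name, and indented under it one key for each argument. apply_moves: Moves the arm, as the interface text tells. Its arguments: {"type":"object","properties":{"rows":{"type":"array","items":{"type":"number"}},"grip":{"type":"number"},"grip_force":{"type":"number"}},"required":["rows"]}

```bash
mkdir -p pics; cat > h.py <<'E'
import numpy as np,cv2
from scipy.spatial.transform import Rotation as Ro
from station import ctrl
def grab(n):
    o=ctrl.get_obs(); im,d=ctrl.get_image(n); m=ctrl.camera_model(n)
    if n=="wrist":
        T=np.eye(4);T[:3,:3]=Ro.from_rotvec(o["tool_rot"]).as_matrix();T[:3,3]=o["tool_pos"]
        T=T@np.array(m["tool_from_camera"])
    else:
        R=np.array(m["R"]);T=np.eye(4);T[:3,:3]=R.T;T[:3,3]=-R.T@np.array(m["t"])
    return im,d,(np.array(m["mtx"]),m["k1"],T)
def rays(px,c):
    K,k1,T=c
    p=cv2.undistortPoints(np.array(px,float).reshape(-1,1,2),K,np.array([k1,0,0,0,0.]))[:,0]
    return T[:3,3],np.c_[p,np.ones(len(p))]@T[:3,:3].T
def plane(px,c,z):
    o,d=rays(px,c); return o+d*((z-o[2])/d[:,2])[:,None]
def depthpts(px,dep,c):
    o,d=rays(px,c); px=np.array(px,int).reshape(-1,2); return o+d*dep[px[:,1],px[:,0]][:,None]
def proj(P,c):
    K,k1,T=c;P=(np.array(P,float).reshape(-1,3)-T[:3,3])@T[:3,:3]
    return cv2.projectPoints(P,np.zeros(3),np.zeros(3),K,np.array([k1,0,0,0,0.]))[0][:,0]
E
python3 - <<'E'
from h import *
print(ctrl.get_obs(),ctrl.tip_extent)
for n in("top","scene"):
    im,d,c=grab(n);cv2.imwrite(f"pics/{n}0.png",im);np.savez(f"{n}0.npz",im=im,d=d,K=c[0],k=c[1],T=c[2]);print(c)
E
```

```text
{'t': 0.0, 'q': array([-1.38898076e+00,  5.33741811e-02,  1.61429635e+00, -1.06251577e-05,
        1.47600020e+00, -1.18998104e-01]), 'dq': array([ 0.0005758 ,  0.00039411,  0.00124756,  0.00010827, -0.0003267 ,
        0.00095748]), 'effort': array([-1.36506169e-03, -3.93677938e+01, -3.70177209e+01, -2.31283093e-04,
        6.94130940e-03,  6.93903985e-06]), 'tool_pos': array([ 0.18509888, -0.59646479,  0.30265072]), 'tool_rot': array([-3.10407119e+00, -4.70427863e-01,  1.19035030e-04]), 'contact_force': array([-0.88785956,  0.56476319, -0.13535857]), 'wrist_torque': array([0.02838129, 0.00604787, 0.01787582]), 'grip_force': 0.0, 'opening': 0.08581712278415524} 0.0726
(array([[610.75482482,   0.        , 325.74765136],
       [  0.        , 610.75482482, 231.64190467],
       [  0.        ,   0.        ,   1.        ]]), -0.11941389755487845, array([[ 1.73766975e-02, -9.92041516e-01,  1.24706380e-01,
         3.55697240e-01],
       [-9.99846901e-01, -1.74973919e-02,  1.27483521e-04,
         2.91413639e-02],
       [ 2.05556745e-03, -1.24689503e-01, -9.92193682e-01,
         1.44530833e+00],
       [ 0.00000000e+00,  0.00000000e+00,  0.00000000e+00,
         1.00000000e+00]]))
(array([[483.27432922,   0.        , 312.09263951],
       [  0.        , 483.27432922, 242.03558818],
       [  0.        ,   0.        ,   1.        ]]), -0.04477986258419103, array([[ 0.70183829,  0.48046584, -0.52590454,  1.0142383 ],
       [ 0.71231024, -0.46705193,  0.52390516, -0.46825305],
       [ 0.0060938 , -0.74230389, -0.67003567,  0.76652824],
       [ 0.        ,  0.        ,  0.        ,  1.        ]]))
```

View pics/top0.png

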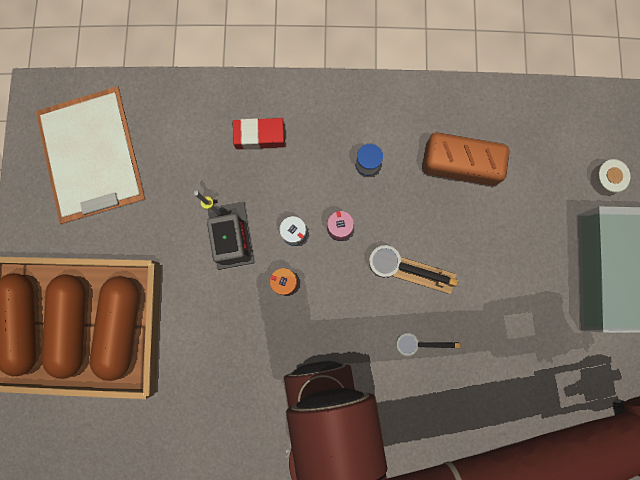

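View pics/scene0.png

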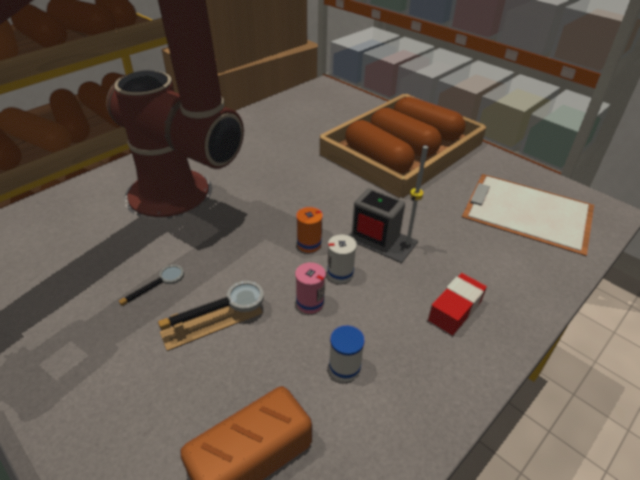

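The top view shows the white tub at about (293,230) with its red tab at (301,236). The scanner is at (227,237) with its window facing right, and the yellow ring is at (207,202). The large lens runs from (385,261) to (455,285). The scene view shows the ring at (417,194).

```bash
cat > m.py <<'E'
from h import *
def ld(n):
    z=np.load(n+"0.npz");return z["im"],z["d"],(z["K"],float(z["k"]),z["T"])
def comp(mask,roi):
    x0,y0,x1,y1=roi;m=np.zeros(mask.shape,np.uint8);m[y0:y1,x0:x1]=mask[y0:y1,x0:x1]
    n,l,s,ce=cv2.connectedComponentsWithStats(m);i=1+np.argmax(s[1:,4]);return l==i,s[i],ce[i]
if __name__=="__main__":
    np.set_printoptions(precision=4,suppress=True)
    im,d,c=ld("top");hsv=cv2.cvtColor(im,cv2.COLOR_BGR2HSV);H,S,V=cv2.split(hsv)
    # tub lid
    m,s,ce=comp((S<60)&(V>150),(270,210,318,250));
    cn=max(cv2.findContours(m.astype(np.uint8),0,2)[0],key=cv2.contourArea);cc,r=cv2.minEnclosingCircle(cn)
    P=plane([cc,(cc[0]+r,cc[1])],c,.09);print("tub",cc,r,P[0],np.linalg.norm(P[1]-P[0]))
    m,s,ce=comp(((H<8)|(H>172))&(S>120),(275,215,316,248));t=plane([ce],c,.09)[0];print("tab",ce,s,t,"yaw",np.degrees(np.arctan2(*(t-P[0])[[1,0]])))
    m,s,ce=comp((V<110)&(S>60),(280,220,305,240));print("stamp",ce,s,plane([ce],c,.09))
    # window
    m,s,ce=comp(((H<8)|(H>172))&(S>120)&(V>60),(230,205,262,265));print("win",ce,s);
    ys,xs=np.nonzero(m);print(np.median(depthpts(np.c_[xs,ys],d,c),0))
    # scanner top by depth
    yy,xx=np.mgrid[190:280,190:265];px=np.c_[xx.ravel(),yy.ravel()];W=depthpts(px,d,c)
    k=(W[:,2]>.1)&(W[:,2]<.125);A=W[k];rb=cv2.minAreaRect((A[:,:2]*1000).astype(np.float32));print("scantop",k.sum(),rb,A[:,2].mean())
    # ring two views
    im2,d2,c2=ld("scene");h2=cv2.cvtColor(im2,cv2.COLOR_BGR2HSV)
    m1,s1,e1=comp((H>22)&(H<35)&(S>130)&(V>100),(190,185,225,215))
    m2,s2,e2=comp((h2[...,0]>22)&(h2[...,0]<35)&(h2[...,1]>130)&(h2[...,2]>90),(400,180,435,210))
    print("ring",e1,s1,e2,s2)
    o1,v1=rays([e1],c);o2,v2=rays([e2],c2);v1=v1[0]/np.linalg.norm(v1);v2=v2[0]/np.linalg.norm(v2)
    k=np.linalg.lstsq(np.c_[v1,-v2],o2-o1,rcond=None)[0];a,b=o1+k[0]*v1,o2+k[1]*v2;print(a,b)
    for mm,dd,q in((m1,d,c),(m2,d2,c2)):
        ys,xs=np.nonzero(mm);print("ringdepth",np.median(depthpts(np.c_[xs,ys],dd,q),0))
    # lens handle + frame
    m,s,ce=comp((V<60),(395,250,460,295));ys,xs=np.nonzero(m);Hp=plane(np.c_[xs,ys],c,.056);
    rb=cv2.minAreaRect((Hp[:,:2]*1000).astype(np.float32));print("handle",ce,s,rb)
    m,s,ce=comp((S<45)&(V>110),(365,240,405,282));cn=max(cv2.findContours(m.astype(np.uint8),0,2)[0],key=cv2.contourArea);cc,r=cv2.minEnclosingCircle(cn);L=plane([cc,(cc[0]+r,cc[1])],c,.052);print("lens",cc,r,L[0],np.linalg.norm(L[1]-L[0]))
    for n,p in(("orange",(283,281)),("pink",(340,225))):print(n,plane([p],c,.09))
E
python3 m.py
```

```text
tub (292.2173767089844, 229.0) 13.222437858581543 [0.5307 0.1045 0.09  ] 0.029604226769431592
tab [300.2632 235.1579] [298 233   6   5  19] [0.5171 0.0861 0.09  ] yaw -126.49715802150256
stamp [292.3333 228.5   ] [290 226   5   6   6] [[0.5318 0.1042 0.09  ]]
win [243.0952 235.5079] [240 222   7  28  63]
[0.5172 0.2171 0.0729]
scantop 1401 ((519.215576171875, 254.30799865722656), (124.06643676757812, 70.8108901977539), 10.537650108337402) 0.11058344694003625
ring [206.9375 202.975 ] [201 196  12  13  80] [415.9529 192.5176] [410 188  13  10  85]
[0.576  0.2865 0.1521] [0.574  0.2848 0.1514]
ringdepth [0.5732 0.2855 0.1559]
ringdepth [0.5779 0.2811 0.1538]
handle [424.4489 272.8153] [399 262  51  22 352] ((439.5614318847656, -196.4375), (118.2228012084961, 19.19101905822754), 75.13401794433594)
lens (384.5, 260.5) 28.2932071685791 [ 0.4666 -0.1063  0.052 ] 0.0650539848427725
orange [[0.4141 0.1221 0.09  ]]
pink [[ 0.5416 -0.0023  0.09  ]]
```

Call:
apply_moves:
  rows: [0.897,-0.945,0,0,0,-1,0.897,-0.945,0,0,0,-1,0.897,-0.945,0,0,0,-1,0.897,-0.945,0,0,0,-1,0.897,-0.945,0,0,0,-1,0.897,-0.945,0,0,0,-1,0.897,-0.945,0,0,0,-1,0.897,-0.945,0,0,0,-1,0.897,-0.945,0,0,0,-1,0.897,-0.945,0,0,0,-1,0.897,-0.945,0,0,0,-1,0.897,-0.945,0,0,0,-1,0.897,-0.945,0,0,0,-1,0.897,-0.945,0,0,0,-1,0.897,-0.945,0,0,0,-1,0.897,-0.945,0,0,0,-1,0.897,-0.945,0,0,0,-1,0.897,-0.945,0,0,0,-1,0.897,-0.945,0,0,0,-1,0.897,-0.945,0,0,0,-1]
  grip: 1

```text
t: 2.1
tool_pos: [0.5309, 0.103, 0.3038]
tool_rot: [-1.866, -2.528, 0.0]
contact_force: [-0.7, -0.4, 0.5]
opening: 0.0855
grip_force: 0.0
```

Call:
apply_moves:
  rows: [0,0,0,0,0,-0.69,0,0,0,0,0,-0.69,0,0,0,0,0,-0.69,0,0,0,0,0,-0.69,0,0,0,0,0,-0.69,0,0,0,0,0,-0.69,0,0,0,0,0,-0.69,0,0,0,0,0,-0.69,0,0,0,0,0,-0.69,0,0,0,0,0,-0.69]

```text
t: 3.1
tool_pos: [0.5311, 0.1034, 0.304]
tool_rot: [0.295, 3.127, 0.0]
contact_force: [0.1, 0.1, -0.3]
opening: 0.0855
grip_force: 0.0
```

```bash
python3 - <<'E'
from h import *
im,d,c=grab("wrist");o=ctrl.get_obs();print(o["t"],o["tool_pos"],o["tool_rot"],o["q"])
cv2.imwrite("pics/w1.png",im);np.savez("w10.npz",im=im,d=d,K=c[0],k=c[1],T=c[2])
for n,p in(("tub",(.531,.1045,.09)),("win",(.517,.215,.06)),("ring",(.575,.2855,.152))):print(n,proj(p,c))
E
```

```text
3.15 [0.53112101 0.10351779 0.30401142] [2.94656157e-01 3.12748146e+00 8.57188874e-06] [ 5.49463326e-02 -1.48805961e-01  1.80734311e+00 -3.34951031e-05
  1.48279627e+00 -1.32797132e+00]
tub [[317.77328745 225.40998832]]
win [[435.22126439 179.51678694]]
ring [[581.57433407 263.74130182]]
```

View pics/w1.png

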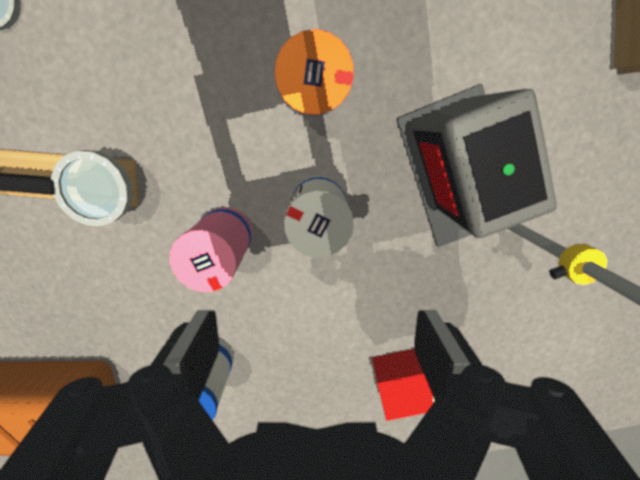

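The wrist view shows the white tub's lid and stamp at (319,225), the tab at (294,214), the window at (437,177) and the ring at (583,264). All three sit within a few pixels of where I predicted them.

```bash
python3 - <<'E'
from m import *
np.set_printoptions(precision=4,suppress=True)
im,d,c=ld("w1");H,S,V=cv2.split(cv2.cvtColor(im,cv2.COLOR_BGR2HSV));red=((H<8)|(H>172))&(S>120)
m,s,ce=comp(red,(282,200,310,226));t=plane([ce],c,.09)[0];st=plane([(319,224.5)],c,.09)[0];print("tab",ce,s,t,"stamp",st)
m,s,ce=comp(red,(405,125,470,225));ys,xs=np.nonzero(m);w=np.median(depthpts(np.c_[xs,ys],d,c),0);print("win",ce,s,w)
yaw=np.degrees(np.arctan2(*(t-st)[[1,0]]));des=np.degrees(np.arctan2(*(w-st)[[1,0]]));print(yaw,des,np.linalg.norm((w-st)[:2]))
m1,s1,e1=comp((H>22)&(H<35)&(S>130)&(V>100),(550,230,620,290));ys,xs=np.nonzero(m1);print("ring",e1,s1,np.median(depthpts(np.c_[xs,ys],d,c),0))
im2,d2,c2=ld("scene");o1,v1=rays([e1],c);o2,v2=rays([(415.95,192.5)],c2);v1=v1[0]/np.linalg.norm(v1);v2=v2[0]/np.linalg.norm(v2)
k=np.linalg.lstsq(np.c_[v1,-v2],o2-o1,rcond=None)[0];print(o1+k[0]*v1,o2+k[1]*v2)
# wrist ring top edge / scanner top check
E
```

```text
tab [294.2963 213.1333] [286 207  17  13 135] [0.5168 0.0872 0.09  ] stamp [0.5304 0.1057 0.09  ]
win [438.3162 176.2999] [ 419  141   40   76 1344] [0.5134 0.2165 0.066 ]
-126.30181317707527 98.74866824438105 0.11210052440932941
ring [580.9295 261.8118] [ 559  245   48   39 1121] [0.5713 0.2828 0.1547]
[0.5738 0.2855 0.1513] [0.5737 0.2853 0.1511]
```

Call:
apply_moves:
  rows: [0.0015,0.0024,0.1,0,0,0,0.0015,0.0024,0.18,0,0,0,0.0015,0.0024,0.25,0,0,0,0.0015,0.0024,0.29,0,0,0,0.0015,0.0024,0.308,0,0,0,0.0015,0.0024,0.308,0,0,0]

```text
t: 3.75
tool_pos: [0.5298, 0.1055, 0.1178]
tool_rot: [-0.293, -3.125, 0.001]
contact_force: [-0.2, -0.2, 0.4]
opening: 0.0853
grip_force: 0.0
```

Call:
apply_moves:
  rows: [0,0,0,0,0,0,0,0,0,0,0,0,0,0,0,0,0,0,0,0,0,0,0,0,0,0,0,0,0,0,0,0,0,0,0,0,0,0,0,0,0,0,0,0,0,0,0,0]
  grip: 0.3
  grip_force: 25

```text
t: 4.55
tool_pos: [0.5323, 0.1057, 0.1218]
tool_rot: [0.292, 3.123, 0.001]
contact_force: [-1.1, -1.3, 7.0]
opening: 0.0574
grip_force: 27.2
```

Call:
apply_moves:
  rows: [0,0,0,0,0,0.05,0,0,0,0,0,0.1,0,0,0,0,0,0.15,0,0,0,0,0,0.2,0,0,0,0,0,0.25,0,0,0,0,0,0.3,0,0,0,0,0,0.35,0,0,0,0,0,0.4,0,0,0,0,0,0.45,0,0,0,0,0,0.5,0,0,0,0,0,0.55,0,0,0,0,0,0.6,0,0,0,0,0,0.65,0,0,0,0,0,0.7,0,0,0,0,0,0.75]

```text
t: 6.05
tool_pos: [0.5327, 0.1059, 0.1217]
tool_rot: [1.981, 2.432, 0.007]
contact_force: [1.7, -0.2, 4.6]
opening: 0.0576
grip_force: 27.1
```

Call:
apply_moves:
  rows: [0,0,0,0,0,0.05,0,0,0,0,0,0.1,0,0,0,0,0,0.15,0,0,0,0,0,0.2,0,0,0,0,0,0.25,0,0,0,0,0,0.3,0,0,0,0,0,0.35,0,0,0,0,0,0.4,0,0,0,0,0,0.45,0,0,0,0,0,0.5,0,0,0,0,0,0.55,0,0,0,0,0,0.6,0,0,0,0,0,0.65,0,0,0,0,0,0.7,0,0,0,0,0,0.75,0,0,0,0,0,0.75,0,0,0,0,0,0.75]

```text
t: 7.75
tool_pos: [0.5328, 0.1053, 0.1218]
tool_rot: [2.998, 0.929, 0.009]
contact_force: [2.0, -2.0, 6.4]
opening: 0.0573
grip_force: 27.2
```

Call:
apply_moves:
  rows: [0,0,0,0,0,0,0,0,0,0,0,0,0,0,0,0,0,0,0,0,0,0,0,0,0,0,0,0,0,0,0,0,0,0,0,0,0,0,0,0,0,0,0,0,0,0,0,0]
  grip: 1

```text
t: 8.55
tool_pos: [0.5306, 0.1057, 0.1191]
tool_rot: [-3.002, -0.927, 0.0]
contact_force: [0.0, 0.0, 0.1]
opening: 0.0853
grip_force: 0.0
```

Call:
apply_moves:
  rows: [0,0,-0.05,0,0,0,0,0,-0.1,0,0,0,0,0,-0.17,0,0,0,0,0,-0.25,0,0,0,0,0,-0.308,0,0,0,0,0,-0.308,0,0,0,0,0,-0.308,0,0,0]

```text
t: 9.25
tool_pos: [0.5309, 0.1057, 0.3051]
tool_rot: [3.001, 0.927, 0.004]
contact_force: [0.9, 0.2, -0.8]
opening: 0.0855
grip_force: 0.0
```

```bash
python3 - <<'E'
from h import *
o=ctrl.get_obs();im,d,c=grab("wrist");print(o["t"],o["tool_pos"],o["tool_rot"],o["q"])
cv2.imwrite("pics/w2.png",im);np.savez("w20.npz",im=im,d=d,K=c[0],k=c[1],T=c[2])
E
```

```text
9.25 [0.53093889 0.10567082 0.30506199] [3.00113774 0.92711345 0.0036545 ] [ 5.89404805e-02 -1.49943571e-01  1.80660826e+00  5.65029231e-05
  1.48254581e+00  1.03049058e+00]
```

View pics/w2.png

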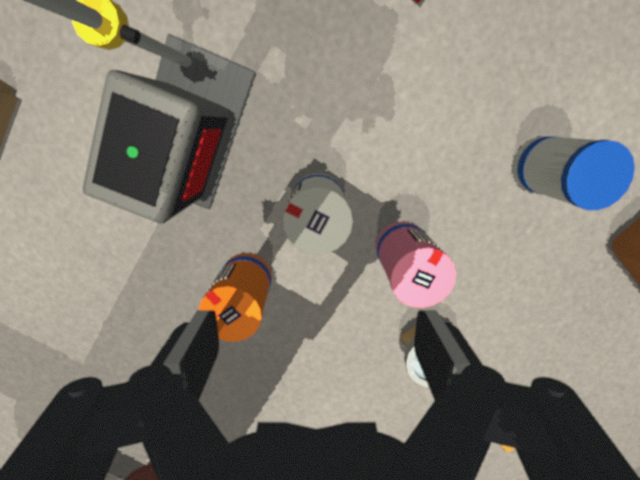

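```bash
python3 - <<'E'
from m import *
np.set_printoptions(precision=4,suppress=True)
im,d,c=ld("w2");H,S,V=cv2.split(cv2.cvtColor(im,cv2.COLOR_BGR2HSV));red=((H<8)|(H>172))&(S>120)
m,s,ce=comp(red,(280,195,305,225));t=plane([ce],c,.09)[0];st=plane([(317.5,222.5)],c,.09)[0]
w=np.array([.514,.2165]);a=np.arctan2(*(t-st)[[1,0]]);v=w-st[:2];print("tub",st,np.degrees(a),"win in tub",v@[np.cos(a),np.sin(a)],v@[-np.sin(a),np.cos(a)])
im,d,c=ld("w1");print("lensC w1",plane([(90,187)],c,.05))
im,d,c=ld("top");print("lensC top",plane([(385,261)],c,.05))
E
```

```text
tub [0.5344 0.1059 0.09  ] 95.96526361239846 win in tub 0.11209974932464604 0.008751546574753964
lensC w1 [[ 0.4648 -0.1029  0.05  ]]
lensC top [[ 0.4656 -0.1077  0.05  ]]
```

Tub step looks good: the window is 9 mm off the line, with 25 mm allowed. Next I move above the lens.

Call:
apply_moves:
  rows: [-0.398,0.32,0.092,0,0,-0.447,-0.398,0.32,0.092,0,0,-0.447,-0.398,0.32,0.092,0,0,-0.447,-0.398,0.32,0.092,0,0,-0.447,-0.398,0.32,0.092,0,0,-0.447,-0.398,0.32,0.092,0,0,-0.447,-0.398,0.32,0.092,0,0,-0.447,-0.398,0.32,0.092,0,0,-0.447,-0.398,0.32,0.092,0,0,-0.447,-0.398,0.32,0.092,0,0,-0.447,-0.398,0.32,0.092,0,0,-0.447,-0.398,0.32,0.092,0,0,-0.447]

```text
t: 10.5
tool_pos: [0.4421, -0.1866, 0.2487]
tool_rot: [-2.498, -1.905, -0.0]
contact_force: [1.1, 0.0, -0.8]
opening: 0.0854
grip_force: 0.0
```

```bash
python3 - <<'E'
from h import *
o=ctrl.get_obs();im,d,c=grab("wrist");print(o["t"],o["tool_pos"],o["tool_rot"],o["q"])
cv2.imwrite("pics/w3.png",im);np.savez("w30.npz",im=im,d=d,K=c[0],k=c[1],T=c[2])
print(proj([(.442,-.187,.056),(.465,-.105,.052)],c))
E
```

```text
10.5 [ 0.44206544 -0.18664647  0.24872451] [-2.49785242e+00 -1.90534224e+00 -1.51281629e-04] [-5.54802167e-01 -2.66002929e-01  2.00043582e+00  9.17021344e-05
  1.40712673e+00 -2.87296677e-01]
[[315.99688455 233.64110451]
 [316.78047059 120.05696117]]
```

View pics/w3.png

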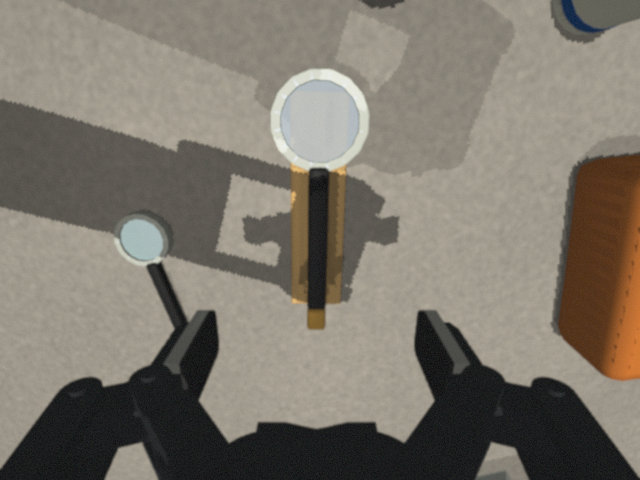

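Lens at (320,119), handle at (317.5,234), tail at (316,328): it is aligned to about 1 mm and 1°. I descend and grip.

Call:
apply_moves:
  rows: [0,0.002,0.08,0,0,0.012,0,0.002,0.15,0,0,0.012,0,0.002,0.2,0,0,0.012,0,0.002,0.23,0,0,0.012,0,0.002,0.243,0,0,0.012,0,0.002,0.243,0,0,0.012,0,0.002,0.243,0,0,0.012]

```text
t: 11.25
tool_pos: [0.4437, -0.1881, 0.1041]
tool_rot: [2.516, 1.879, 0.001]
contact_force: [0.1, 0.4, 0.1]
opening: 0.0853
grip_force: 0.0
```

Call:
apply_moves:
  rows: [0,0,0,0,0,0,0,0,0,0,0,0,0,0,0,0,0,0,0,0,0,0,0,0,0,0,0,0,0,0,0,0,0,0,0,0,0,0,0,0,0,0,0,0,0,0,0,0,0,0,0,0,0,0,0,0,0,0,0,0,0,0,0,0,0,0,0,0,0,0,0,0]
  grip: 0
  grip_force: 50

```text
t: 12.45
tool_pos: [0.4431, -0.188, 0.1032]
tool_rot: [2.517, 1.879, 0.0]
contact_force: [-0.8, 0.3, 4.4]
opening: 0.0151
grip_force: 49.9
```

Call:
apply_moves:
  rows: [0,0,-0.02,0,0,0,0,0,-0.04,0,0,0,0,0,-0.06,0,0,0,0,0,-0.09,0,0,0,0,0,-0.12,0,0,0,0,0,-0.15,0,0,0,0,0,-0.177,0,0,0,0,0,-0.177,0,0,0,0,0,-0.177,0,0,0]

```text
t: 13.35
tool_pos: [0.4429, -0.1879, 0.2095]
tool_rot: [2.517, 1.879, 0.001]
contact_force: [0.0, 0.7, -1.4]
opening: 0.0148
grip_force: 49.2
```

```bash
python3 - <<'E'
from h import *
o=ctrl.get_obs();im,d,c=grab("wrist");print(o)
cv2.imwrite("pics/w4.png",im);np.savez("w40.npz",im=im,d=d,K=c[0],k=c[1],T=c[2])
E
```

```text
{'t': 13.35, 'q': array([-5.56100383e-01, -2.24235512e-01,  2.03397407e+00, -3.10665496e-05,
        1.33087251e+00, -2.67869857e-01]), 'dq': array([-7.18738017e-05,  1.83603725e-02,  2.43402854e-02, -9.54211858e-04,
       -8.75875221e-04,  2.07160117e-03]), 'effort': array([-2.26587863e-04, -2.70331031e+01, -3.70431483e+01, -3.22675005e-04,
       -2.96399987e-02,  2.39630072e-05]), 'tool_pos': array([ 0.44285608, -0.18789184,  0.20949575]), 'tool_rot': array([2.51670102e+00, 1.87883191e+00, 5.18170696e-04]), 'contact_force': array([ 0.04904781,  0.65181891, -1.40035609]), 'wrist_torque': array([ 0.00831994,  0.01104102, -0.00059408]), 'grip_force': 49.21874642372131, 'opening': 0.014819346107263948}
```

View pics/w4.png

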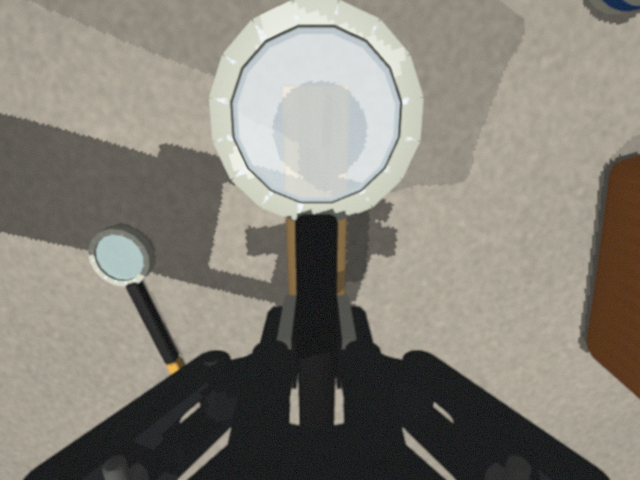

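The lens is held level and centred at about (316,112), clear of the rest. I fit the frame for its position, height and tilt.

```bash
python3 - <<'E'
from m import *
np.set_printoptions(precision=4,suppress=True)
im,d,c=ld("w4");yy,xx=np.mgrid[0:225,200:435];px=np.c_[xx.ravel(),yy.ravel()];W=depthpts(px,d,c);W[d[px[:,1],px[:,0]]==0]=0
k=(W[:,2]>.12)&(W[:,2]<.19)&(px[:,1]<200);A=W[k];print(k.sum(),A[:,2].mean(),np.percentile(A[:,2],[5,50,95]))
G=np.c_[A[:,:2]-A[:,:2].mean(0),np.ones(len(A))];f=np.linalg.lstsq(G,A[:,2],rcond=None)[0];print("plane tilt",f)
m=np.zeros((480,640),np.uint8);m[px[k][:,1],px[k][:,0]]=1
cn=max(cv2.findContours(m,0,2)[0],key=cv2.contourArea);P=plane(cn[:,0].astype(float),c,.158)
C,r=cv2.minEnclosingCircle((P[:,:2]*1000).astype(np.float32));print("lens",C,r)
# ring extents: z of top via the depth image of w2, scene
for n,roi in(("w1",(550,230,630,290)),("scene",(405,180,430,205))):
    im,d,c=ld(n);h=cv2.cvtColor(im,cv2.COLOR_BGR2HSV);m,s,e=comp((h[...,0]>22)&(h[...,0]<35)&(h[...,1]>130)&(h[...,2]>90),roi)
    ys,xs=np.nonzero(m);Z=depthpts(np.c_[xs,ys],d,c)[:,2];print(n,np.percentile(Z,[2,10,50,90,98]))
im,d,c=ld("scene");
for z in(.141,.144,.147,.15,.153,.156):print(z,proj([(.574,.2855,z)],c))
E
```

```text
35335 0.1514027436794981 [0.149  0.1507 0.1548]
plane tilt [-0.0006 -0.0039  0.1514]
lens (466.77984619140625, -107.01072692871094) 35.52445602416992
w1 [0.1438 0.1468 0.1546 0.1558 0.1578]
scene [0.0081 0.1509 0.1538 0.1564 0.1627]
0.141 [[415.4301 196.2825]]
0.144 [[415.6347 195.1669]]
0.147 [[415.84   194.0471]]
0.15 [[416.046  192.9231]]
0.153 [[416.2528 191.7947]]
0.156 [[416.4603 190.6622]]
```

Call:
apply_moves:
  rows: [0.02,0,0.003,0,0,0,0.05,0,0.003,0,0,0,0.09,0.001,0.003,0,0,0,0.13,0.002,0.003,0,0,0,0.17,0.003,0.003,0,0,0,0.21,0.004,0.003,0,0,0,0.25,0.005,0.003,0,0,0,0.29,0.005,0.003,0,0,0,0.32,0.005,0.003,0,0,0,0.345,0.005,0.003,0,0,0,0.36,0.005,0.003,0,0,0,0.368,0.005,0.003,0,0,0,0.371,0.005,0.003,0,0,0,0.371,0.005,0.003,0,0,0,0.371,0.005,0.003,0,0,0,0.371,0.005,0.003,0,0,0]

```text
t: 15.0
tool_pos: [0.509, 0.0242, 0.2073]
tool_rot: [2.518, 1.878, -0.0]
contact_force: [0.9, 0.2, -1.2]
opening: 0.0151
grip_force: 49.2
```

```bash
python3 - <<'E'
from h import *
np.set_printoptions(precision=4,suppress=True)
o=ctrl.get_obs();print(o["t"],o["tool_pos"],o["tool_rot"],o["contact_force"],o["grip_force"])
for n,f in(("wrist","w5"),("scene","s5")):
    im,d,c=grab(n);np.savez(f+"0.npz",im=im,d=d,K=c[0],k=c[1],T=c[2])
    if n=="wrist":print(proj([(.533,.1055,.15),(.533,.1055,.09)],c)); a=im
    else: b=cv2.resize(im[130:300,250:490],None,fx=2.66,fy=2.66)
cv2.imwrite("pics/w5.png",a);cv2.imwrite("pics/s5.png",b)
E
```

```text
15.0 [0.509  0.0242 0.2073] [ 2.5181  1.8783 -0.0001] [ 0.9074  0.2158 -1.1989] 49.221763014793396
[[315.5245 118.8239]
 [315.7215 119.558 ]]
```

View pics/w5.png

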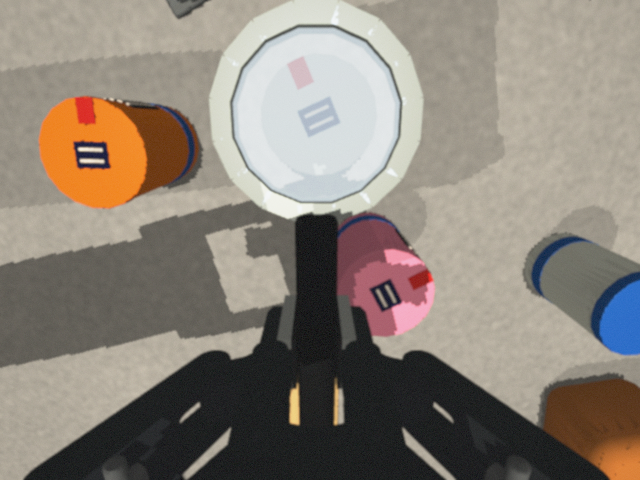

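View pics/s5.png

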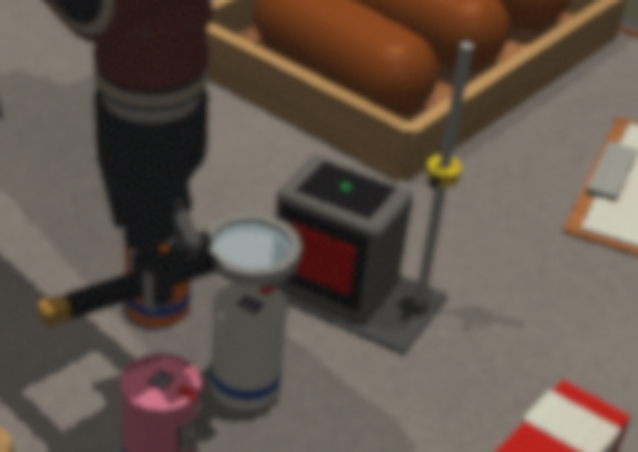

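The wrist view shows the stamp at (319,117) through the lens, which is centred at (316,112). In the scene crop the lens sits over the tub and the ring is in plain view. One last numeric check.

```bash
python3 - <<'E'
from m import *
np.set_printoptions(precision=4,suppress=True)
im,d,c=ld("w5");print("lens",plane([(316,112)],c,.156),"stamp",plane([(319,117.5)],c,.09))
im,d,c=ld("s5");h=cv2.cvtColor(im,cv2.COLOR_BGR2HSV)
# lens frame outline in scene crop: centre col 256, top rim 217, bottom rim 281 (crop px)
u=250+256/2.66
for z in(.146,.15,.154):
    a=np.linspace(0,6.283,60);q=[proj(np.c_[.5335+.036*np.cos(a),.1045+.036*np.sin(a),0*a+z+s],c) for s in(.006,-.006)]
    print(z,"top",(q[0][:,1].min()-130)*2.66,"bot",(q[1][:,1].max()-130)*2.66,"cols",(q[0][:,0].min()-250)*2.66,(q[0][:,0].max()-250)*2.66)
for z in(.146,.15,.154):
    q=[proj(np.c_[.574+.014*np.cos(a),.2855+.014*np.sin(a),0*a+z+s],c) for s in(.007,-.007)]
    print("ring",z,"top",(q[0][:,1].min()-130)*2.66,"bot",(q[1][:,1].max()-130)*2.66)
m=(h[...,0]>22)&(h[...,0]<35)&(h[...,1]>110)&(h[...,2]>70);m,s,e=comp(m,(405,180,430,205));print("ring rows",(s[1]-130)*2.66,(s[1]+s[3]-130)*2.66)
E
```

```text
lens [[0.5338 0.1075 0.156 ]] stamp [[0.5349 0.106  0.09  ]]
0.146 top 211.90964562253734 bot 285.386480924282 cols 206.26362962755016 302.2266174663548
0.15 top 207.81906193624297 bot 281.30525578085 cols 206.41019294723864 302.6393473844545
0.154 top 203.70649926764992 bot 277.20083110568646 cols 206.55753293734054 303.0542434136224
ring 0.146 top 154.2311202370923 bot 188.6845072769032
ring 0.15 top 150.226506311257 bot 184.72196575600756
ring 0.154 top 146.20178864711247 bot 180.7392143242662
ring rows 151.62 183.54000000000002
```

```bash
python3 -c "
from station import ctrl
print(ctrl.finish_job())"
```

```text
the job is handed in; nothing more can be done
None
```

The job is handed in, with no verdict returned: the tub stands released with its barcode facing the scanner window (about 9 mm off the line), and the lens is held level about 2 mm from the stamp's centre and about 2 mm or less from the ring's height.

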